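# Shut and latch the toy chest on the souvenir counter

## Robot

A 7-joint arm with a two-finger parallel gripper is mounted at the origin on the work surface. World frame = base frame: x ahead of the robot, y to its left, z up, the work surface at z = 0. Lengths are in m, angles in rad, forces in N, time in s.
With the tool pointing down it reaches from about 0.425 to 0.825 m from the base axis. Payload 3.6 kg.
Tool frame: the origin (TCP) lies midway between the tips of the shut fingers; the grasp point (between the pads) lies 19 mm behind it; z points along the fingers, y is the line along which they close (so a half turn about z gives the same grasp; the last joint's range is limited). The gripper opens to 93 mm and grips with 3 to 60 N. Pads are 15 mm wide; open, the fingers measure 128 mm over their backs; the gripper's body (75 mm by 188 mm) begins 65 mm behind the grasp point.
Start: joints at [1.321, 0.615, -0.013, 1.423, 0.008, 1.103, -0.04], TCP at [0.144, -0.634, 0.195] pointing down, gripper open.
Joint ranges: [-3.12, 3.12], [-0.3, 2.06], [-1.34, 1.32], [0.26, 2.42], [-1.36, 4.5], [0.01, 1.98], [-2.84, 2.84]. Speed limits (rad/s): [2.79, 2.79, 3.14, 3.14, 3.14, 3.14, 3.14].

## Interface

Orientations are given as a unit quaternion [w, x, y, z].
In Python, from workcell import manip gives the robot as it stands.
- The arm moves only by the tool move_arm, never from a script. Its argument "increments" is one flat list of numbers, 5 for each row, row after row: the opening, from 0 (shut) to 1 (fully open), then the shift along the tool's x, y, z in mm, then the turn about the tool's z in degrees. A call has 1 to 20 rows; each row shifts and turns the commanded pose from where the row before left it, along the tool's axes as they then stand; what a row does not reach is not made up. A row lasts 1/10 s, in which the tool goes at most 50 mm and 8.59 degrees, less where a joint would pass 70% of its speed; a pose out of reach is approached as far as the arm can. A call is refused whole if a number of a shift passes 50 or a number of a turn 8.59, either way. A call with a gripper value outside its range is refused whole. The fingers move at their own pace and stop on an object; "squeeze" is the grip in N (left out, the last holds). Time passes only in rows, so rows that do not move let the fingers close. It gives the time, the measured TCP pose, the force, the opening and the grip force at its end, in the units of the state.
- manip.observe(): the state, without advancing time (a new reading comes with each control period).
- manip.grab_frame(name): name is "scene" or "top" or "wrist"; returns the picture (384x512x3 uint8, red, green, blue); there is no depth.
- manip.get_calibration(name): a dict with "vertical_fov" (degrees; the focal length in pixels is half the picture's height over the tangent of half this angle, whatever the lens; pixels are square), "cx", "cy" (the principal point, pixels), "rvec" (rotation vector, rad) and "tvec" (3), from world to camera coordinates, as OpenCV has them. Camera axes: x right, y down, z forward; pixel columns grow to the right and rows downward; lengths in m; the calibration is good to about 2 mm. A picture is of the moment at which its call begins: read the wrist's pose just before it. get_calibration takes no time and is no camera call; for the wrist camera it gives the pose at the moment of the call.
- manip.sign_off(): hands the job in; it is judged then, once.
The state is a dict: "time_s": time; "joints": joint angles; "qd": joint speeds; "joint_torque": joint torques, N m; "eef_pos": TCP position; "eef_rot": TCP orientation; "force": force on the tool from outside, world axes, zero at the start; "ft_torque": the same for the moment, N m; "width": finger opening in m; "grasp_force": force on a finger pad.
Only numpy, scipy, OpenCV 4.12 (cv2) and the standard library are available. Lean on these libraries where they do the work, as an engineer would, in place of code of your own. Each camera call takes 0.05 s, during which the arm holds its last target. There are 200 camera calls.

## Task

Close the wooden toy chest on the counter for the night. First lower its open lid onto the rubber buffer inside, then swing the steel flap latch on the lid forward over the front deck and press it down, firmly but without forcing it, until it snaps under the spring catch and holds the lid fully shut by itself. Leave the other goods where they are.

Things in the scene. Friction and masses are not known exactly. Their poses are not given: they have to be found in the camera images.
- chest: light wooden chest fixed to the counter, 240 (x) x 260 (y) x 90 mm tall; origin: centre of its underside, x from its front (robot side) to its back, y to its left, z up. The front 90 mm (x -120 to -30) is a solid deck, top at z 90; behind it, under the lid, is a compartment with toys. More than 50 N on it while pressing the latch is forcing it
- buffer (a point): centre of the top of the black sprung rubber buffer in the compartment, 16 mm across (chest frame x -18, y 0, z 90 mm while free). It stands 10 mm above the shut lid's underside: a lid lowered on it stands ajar (joint about 0.07) and springs back when pressed and let go. Pressing the latch home against it and the catch takes about 20 N at the flap
- lid (a joint): hinge of the lid, rad: 0 fully shut, grows as the front edge rises, up to 1.2. The lid is a brown wooden board 148 mm deep, 260 mm wide, 10 mm thick, on a stiff hinge that stays where it is left
- lid_hinge (a point): middle of the lid's hinge axis at the chest's back: in the chest frame x 120, y 0, z 80 mm; its x axis runs along the lid from the front edge to the hinge, y along the hinge axis, z out of the lid's top; the lid's underside is in the plane z = 0 of this frame, its top at z 10 mm
- lid_edge (a point): middle of the lid's front edge, on its top face, 148 mm from the hinge axis
- flap (a joint): hinge of the flap latch on the lid, rad, relative to the lid: 0 lying forward, in line with the lid; about 1.57 standing up from the lid; larger leaning back over the lid; up to 2.75. The stiff hinge stays where it is left
- flap_hinge (a point): middle of the flap's hinge axis on the lid's top: 130 mm forward of the lid's hinge axis, 14 mm above the lid's underside; its y axis runs along the hinge pin, its -x axis from the hinge along the flap to the tip
- flap_tip (a point): middle of the free end of the flap: a steel plate 40 mm wide (along y), 6 mm thick and 75 mm long from hinge axis to tip, with a red patch near the tip on both faces and a dark end; it can be pinched by its two long edges
- catch (a point): edge of the spring catch's steel nose on the deck, middle of its underside: chest frame x -81.5, y 0, z 98 mm. The nose, 24 mm wide, 11 mm tall, top sloping 45 degrees, gives way to the front as the flap's end is pushed down past it, then springs back over it (1 mm play). In front of it a black housing, 44 mm wide, x -118 to -98, up to z 108 mm
- pawn: a green turned wooden play pawn, 28 mm across and 40 mm tall, standing on the chest's front deck to the left (+y) of the catch; origin: centre of its underside; leave it be
- bowl: an empty wooden bowl, 100 mm across and 40 mm tall, beside the chest; origin: centre of its underside; leave it be
- notebook: a blue ring-bound notebook lying flat beside the chest, 105 x 150 x 14 mm; origin: centre of its underside; leave it be
- jar: a glass jar with steel lid, 90 mm across, 120 mm tall, at the table's side; origin: centre of its underside; leave it be
- syrup: an amber glass bottle, 60 mm across, 190 mm tall, at the table's side; origin: centre of its underside; leave it be
- cup: a blue ceramic cup, 80 mm across, 90 mm tall, at the table's side; origin: centre of its underside; leave it be
- spread: a small amber jar with red cap, 70 mm across, 80 mm tall, at the table's side; origin: centre of its underside; leave it be

How it is judged:
On the way, in this order (a step that is already met when the one before it is completed fails the run):
1. the lid is lowered onto its buffer (value of joint lid below 0.12 rad), for 0.1 s.
2. the flap is swung forward over the deck, with the lid down (value of joint flap below 1.2 rad and value of joint lid below 0.15 rad), for 0.1 s.
At the end, for the whole second after the job is handed in: The lid is shut (joint lid under 0.025 rad), the flap lies flat in line with it (joint flap under 0.06 rad) with its tip under the catch's nose (middle of its end lower than 96 mm above the chest's underside), both at rest and held by the catch alone; all other goods within 30 mm of where they were (value of joint lid below 0.025 rad and value of joint flap below 0.06 rad and z of flap_tip in the frame of chest below 0.096 m and velocity of joint lid between -0.05 and 0.05 rad/s and velocity of joint flap between -0.05 and 0.05 rad/s and distance of each of pawn, bowl, notebook, jar, syrup, cup, spread from where it was at the start of the episode below 0.03 m); the robot touches nothing.
It fails at once if the latch is forced: more than 50 N from the robot while the flap is down (value of joint flap below 0.3 rad and contact force between any of the fingers, the arm and chest above 50 N).
It fails at once if other goods are pushed away or knocked over (distance of any of pawn, bowl, notebook, jar, syrup, cup, spread from where it was at the start of the episode above 0.03 m or angle between any of pawn, bowl, notebook, jar, syrup, cup, spread's own z axis and vertical above 0.6 rad).
It also fails if it takes over 51 s, if anything falls off the work surface, if the arm or the gripper's body presses on something with over 40 N, if the wrist force passes 120 N, or if a joint passes its speed limit or range.

## Working session

There is one attempt and no reset: what is moved stays moved. The work goes in short steps, Python scripts to look and compute and a tool call to move; the robot and the scene stay as the last step left them, time stands still between calls to the robot, and variables do not carry over. Pictures are saved under pics/ and viewed, at most 10 in all, crops included, and the job is handed in when it is done.

Besides the shell and the picture viewer there is one more tool, called after "Emit:" in YAML: its name, and indented under it one key for each argument. move_arm: Moves the arm, as the interface text tells. Its arguments: {"type":"object","properties":{"increments":{"type":"array"},"squeeze":{"type":"number"}},"required":["increments"]}

```bash
mkdir -p pics
python3 - <<'E'
from workcell import manip
import cv2,numpy as np
for n in("scene","top"):
    cv2.imwrite(f"pics/{n}0.png",manip.grab_frame(n)[:,:,::-1]); c=manip.get_calibration(n)
    R=cv2.Rodrigues(np.array(c["rvec"],float))[0]; print(n,c,"pos",-R.T@np.array(c["tvec"]))
s=manip.observe();print({k:np.round(v,3) for k,v in s.items()})
E
```

```text
scene {'vertical_fov': 47.984741694343626, 'cx': 250.4468554674683, 'cy': 187.28191787162723, 'rvec': array([ 1.60438065,  1.9648501 , -0.80776955]), 'tvec': array([ 0.12829435, -0.34416555,  1.83834395])} pos [1.52690972 0.18874161 1.07114012]
top {'vertical_fov': 47.354154965258196, 'cx': 261.7972437370146, 'cy': 193.96256394872412, 'rvec': array([ 2.14727296, -2.13632886,  0.16550651]), 'tvec': array([-0.0110258 ,  0.60040305,  1.43592338])} pos [ 0.37369063 -0.0075839   1.51088687]
{'time_s': np.float64(0.1), 'joints': array([ 1.321,  0.616, -0.013,  1.425,  0.008,  1.103, -0.04 ]), 'qd': array([-0.   , -0.   , -0.001, -0.006,  0.001, -0.002,  0.001]), 'joint_torque': array([ 1.0000e-03, -4.6004e+01,  2.1000e-01, -1.6624e+01, -6.1000e-02,
        1.7000e-02,  0.0000e+00]), 'eef_pos': array([ 0.144, -0.633,  0.194]), 'eef_rot': array([-0.001,  0.994,  0.112, -0.   ]), 'force': array([ 0.133, -0.377,  0.677]), 'ft_torque': array([ 0.001, -0.041,  0.006]), 'grasp_force': np.float64(0.0), 'width': np.float64(0.093)}
```

View pics/scene0.png

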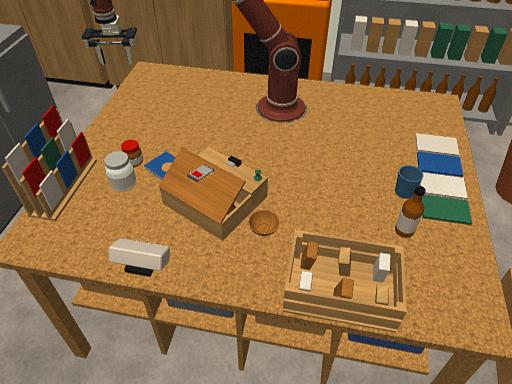

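View pics/top0.png

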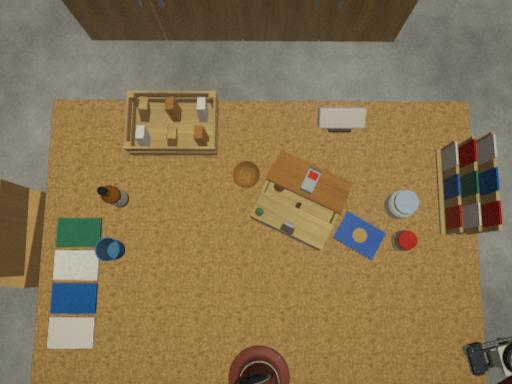

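Run:
```python
import cv2,numpy as np
a=cv2.imread("pics/top0.png")[140:260,230:370]; b=cv2.imread("pics/scene0.png")[140:240,150:290]
cv2.imwrite("pics/t1.png",cv2.resize(a,None,fx=5,fy=5,interpolation=cv2.INTER_CUBIC))
cv2.imwrite("pics/s1.png",cv2.resize(b,None,fx=5.5,fy=5.5,interpolation=cv2.INTER_CUBIC))
```

```text
(no output)
```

View pics/t1.png

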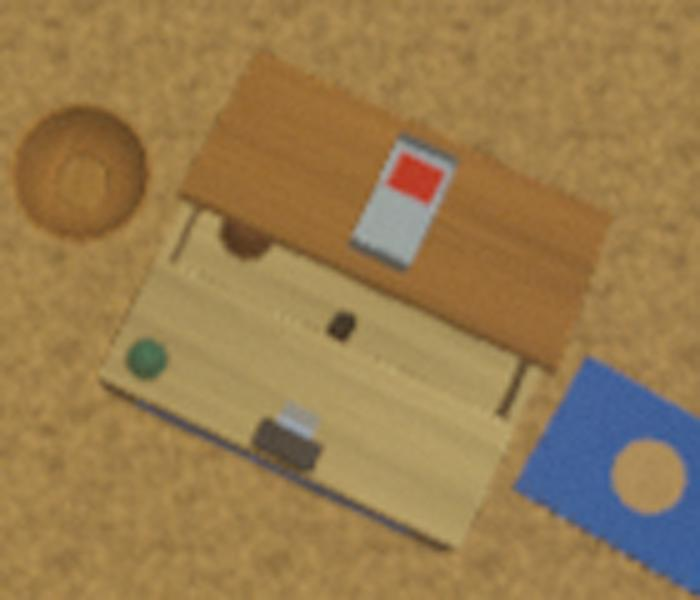

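View pics/s1.png

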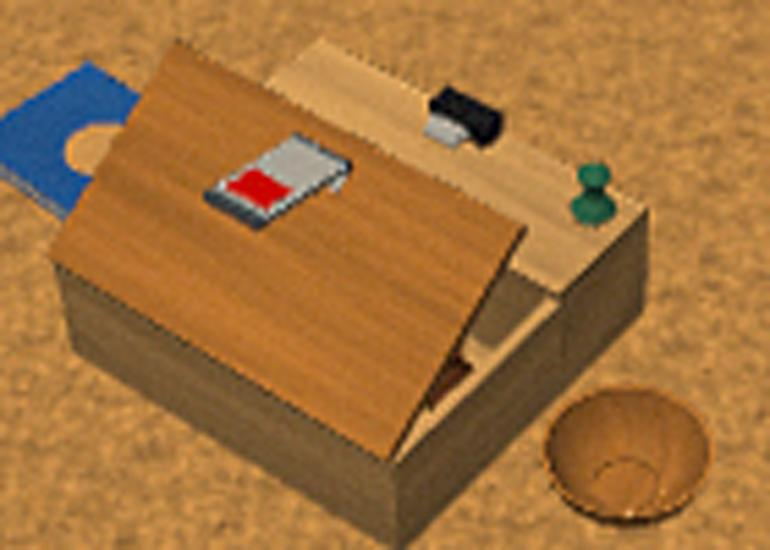

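```bash
cat > h.py <<'E'
import cv2,numpy as np
from workcell import manip
def cal(n,c=None):
    c=c or manip.get_calibration(n); R=cv2.Rodrigues(np.array(c["rvec"],float))[0]; f=192/np.tan(np.radians(c["vertical_fov"])/2)
    return R,np.array(c["tvec"],float),f,c["cx"],c["cy"]
def ray(C,p):
    R,t,f,cx,cy=C; d=R.T@np.array([(p[0]-cx)/f,(p[1]-cy)/f,1]); return -R.T@t,d/np.linalg.norm(d)
def plane(C,p,z):
    o,d=ray(C,p); return o+d*(z-o[2])/d[2]
def tri(A,pa,B,pb):
    o,d=ray(A,pa);q,e=ray(B,pb); s=np.linalg.lstsq(np.c_[d,-e],q-o,rcond=None)[0]
    P,Q=o+d*s[0],q+e*s[1]; return (P+Q)/2,np.linalg.norm(P-Q)
def proj(C,P):
    R,t,f,cx,cy=C; v=R@P+t; return np.array([f*v[0]/v[2]+cx,f*v[1]/v[2]+cy])
E
python3 - <<'E'
from h import *
np.set_printoptions(precision=4,suppress=True)
T,S=cal("top"),cal("scene")
t=lambda x,y:((x+.5)/5-.5+230,(y+.5)/5-.5+140); s=lambda x,y:((x+.5)/5.5-.5+150,(y+.5)/5.5-.5+140)
FL=plane(T,t(102,380),.09);FR=plane(T,t(455,548),.09);B=plane(T,t(343,322),.09)
print("deck",FL,FR,np.linalg.norm(FL-FR),"buf",B)
FLs=plane(S,s(648,210),.09);FRs=plane(S,s(320,40),.09);print("scene deck",FLs,FRs,np.linalg.norm(FLs-FRs))
for n,a,b in [("Lfl",(183,198),(525,228)),("Lfr",(552,368),(178,40)),("Lbl",(262,55),(390,458)),("Lbr",(610,217),(52,262)),
  ("tipR",(455,160),(205,195)),("tipL",(402,136),(258,227)),("hingeL",(352,240),(350,165)),("hingeR",(410,268),(297,135)),("pawn",(147,355),(594,170)),
  ("deckFL",(102,380),(648,210)),("deckFR",(455,548),(320,40)),("red",(416,178),(258,188))]:
    P,e=tri(T,t(*a),S,s(*b)); print(n,P,"err",round(e,4))
E
```

```text
deck [0.5221 0.0301 0.09  ] [ 0.4146 -0.1983  0.09  ] 0.2524467024848251 buf [ 0.5611 -0.1272  0.09  ]
scene deck [0.5308 0.0352 0.09  ] [ 0.4189 -0.1973  0.09  ] 0.25806185916344715
Lfl [ 0.6294 -0.0193  0.1601] err 0.0044
Lfr [ 0.5228 -0.2491  0.1675] err 0.0006
Lbl [ 0.7412 -0.0718  0.0839] err 0.0062
Lbr [ 0.6329 -0.3036  0.0803] err 0.0047
tipR [ 0.6521 -0.1907  0.1739] err 0.0001
tipL [ 0.6676 -0.1572  0.171 ] err 0.002
hingeL [ 0.6026 -0.1251  0.1632] err 0.0041
hingeR [ 0.585  -0.1609  0.1636] err 0.0043
pawn [0.5349 0.002  0.1202] err 0.0025
deckFL [0.5227 0.0321 0.0817] err 0.0036
deckFR [ 0.4147 -0.1988  0.0863] err 0.0
red [ 0.6404 -0.1653  0.1732] err 0.0022
```

Emit:
move_arm:
  increments: [0, 0, 0, -22, 7.6, 0, 0, 0, -22, 7.6, 0, 0, 0, -22, 7.6, 0, 0, 0, -22, 7.6, 0, 0, 0, -22, 7.6, 0, 13.5, -39, 0, 0, 0, 13.5, -39, 0, 0, 0, 13.5, -39, 0, 0, 0, 13.5, -39, 0, 0, 0, 13.5, -39, 0, 0, 0, 13.5, -39, 0, 0, 0, 13.5, -39, 0, 0, 0, 13.5, -39, 0, 0, 0, 13.5, -39, 0, 0, 0, 13.5, -39, 0, 0, 0, 13.5, -39, 0, 0, 0, 13.5, -39, 0, 0, 0, 13.5, -39, 0, 0, 0, 13.5, -39, 0, 0, 0, 13.5, -39, 0, 0]

```text
time_s: 2.1
eef_pos: [0.577, -0.189, 0.3043]
eef_rot: [-0.0, 0.976, -0.218, -0.001]
force: [1.2, -0.3, 1.0]
width: 0.0005
grasp_force: 0.0
```

Emit:
move_arm:
  increments: [0, 0, 0, 0, 0, 0, 0, 0, 0, 0]

```text
time_s: 2.3
eef_pos: [0.5764, -0.1894, 0.3038]
eef_rot: [0.0, 0.976, -0.217, -0.001]
force: [-0.1, -0.4, 0.3]
width: 0.0007
grasp_force: 0.0
```

```bash
cat >> h.py <<'E'
O=np.array([.579,-.135]);YAW=np.radians(-25.1)
M=np.array([[np.cos(YAW),np.sin(YAW)],[-np.sin(YAW),np.cos(YAW)]])
def ch(P): P=np.array(P,float); return np.round(np.r_[M@(P[:2]-O),P[2]]*1000,1)
def st():
    from scipy.spatial.transform import Rotation as Ro
    s=manip.observe(); q=s["eef_rot"]; X=Ro.from_quat([*q[1:],q[0]]).as_matrix()
    print("t",round(float(s["time_s"]),2),"chest",ch(s["eef_pos"]),"toolx yaw",round(float(np.degrees(np.arctan2(X[1,0],X[0,0]))),2),"F",np.round(s["force"],1),"w",s["width"],"j",np.round(s["joints"],2))
E
python3 - <<'E'
from h import *
st()
np.save("wcal.npy",np.array(cal("wrist"),dtype=object),allow_pickle=True)
cv2.imwrite("pics/w1.png",manip.grab_frame("wrist")[:,:,::-1])
E
```

```text
t 2.3 chest [ 20.8 -50.4 303.8] toolx yaw -25.03 F [-0.1 -0.4  0.3] w 0.0006886471447367349 j [ 0.26  0.47  0.03  1.38 -0.01  1.3  -1.72]
```

View pics/w1.png

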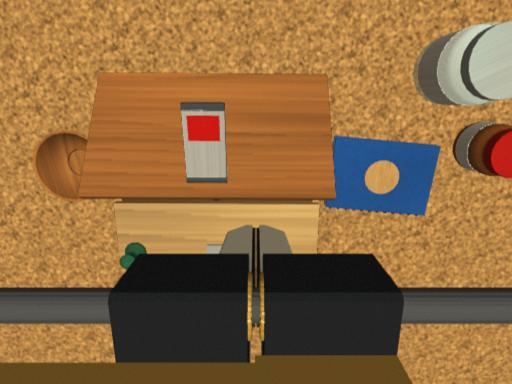

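Run:
```python
from h import *
W=tuple(np.load("wcal.npy",allow_pickle=True))
for n,p,z in [("lfl",(79,197),.162),("lfr",(335,198),.162),("lbl",(98,73),.088),("lbr",(327,74),.088),("hL",(186,181),.165),("hR",(227,181),.165),("tL",(181,103),.174),("tR",(224,103),.174),("deckL",(116,225),.09),("deckR",(319,225),.09),("deckbackL",(112,204),.09)]:
    print(n,ch(plane(W,p,z)))
```

```text
lfl [ -3.2 129.2 162. ]
lfr [  -3.7 -132.2  162. ]
lbl [121.7 128.   88. ]
lbr [ 121.2 -131.9   88. ]
hL [ 14.5  18.5 165. ]
hR [ 14.6 -22.4 165. ]
tL [ 90.   17.4 174. ]
tR [ 90.1 -21.9 174. ]
deckL [-61.4 126.3  90. ]
deckR [ -60.9 -131.9   90. ]
deckbackL [-33.4 128.3  90. ]
```

Emit:
move_arm:
  increments: [0, 0, 0, 35, 0, 0, 0, 0, 35, 0, 0, 0, 0, 35, 0, 0, 0, 0, 30, 0, 0, 0, 0, 8, 0, 0, 0, 0, 8, 0, 0, 0, 0, 8, 0, 0, 0, 0, 8, 0]

```text
time_s: 3.15
eef_pos: [0.5773, -0.1912, 0.1388]
eef_rot: [0.0, 0.976, -0.218, 0.002]
force: [1.0, -0.3, 0.3]
width: 0.0004
grasp_force: 0.0
```

Emit:
move_arm:
  increments: [0, 0, 0, 7, 0, 0, 0, 0, 7, 0, 0, 0, 0, 7, 0, 0, 0, 0, 5, 0]

```text
time_s: 3.55
eef_pos: [0.5762, -0.1903, 0.1112]
eef_rot: [-0.0, 0.976, -0.218, -0.0]
force: [-0.9, 0.1, 2.0]
width: 0.0007
grasp_force: 0.5
```

Emit:
move_arm:
  increments: [0, 0, 0, 5, 0, 0, 0, 0, 5, 0, 0, 0, 0, 4, 0, 0, 0, 0, 0, 0]

```text
time_s: 3.95
eef_pos: [0.5761, -0.1903, 0.097]
eef_rot: [-0.0, 0.976, -0.218, -0.0]
force: [-0.0, 0.0, -0.5]
width: 0.0008
grasp_force: 0.0
```

Run:
```python
from h import *
st()
cv2.imwrite("pics/s2.png",cv2.resize(manip.grab_frame("scene")[120:240,130:290,::-1],None,fx=4.5,fy=4.5,interpolation=cv2.INTER_CUBIC))
```

```text
t 3.95 chest [ 20.8 -51.3  97. ] toolx yaw -25.17 F [-0.   0.  -0.5] w 0.0007580256929996206 j [ 0.27  0.65  0.02  1.67 -0.01  0.82 -1.71]
```

View pics/s2.png

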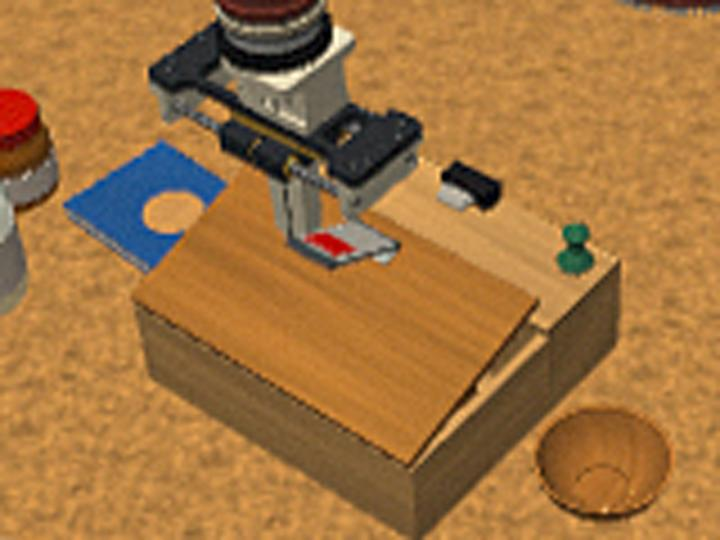

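```bash
sed -i 's/^O=.*/O=np.array([.579,-.135])+np.array([-.0027,-.0010])/' h.py
python3 - <<'E'
from h import *
S=cal("scene")
def w(x,y,z): return np.r_[O+M.T@np.array([x,y])/1000,z/1000]
f=lambda p:np.round((p-[130,120]+.5)*4.5-.5)
for th in(.07,.12,.2,.3,.54):
    c,s=np.cos(th),np.sin(th); print(th,[f(proj(S,w(120-148*c+10*s,y,80+148*s+10*c))) for y in(130,)])
print(f(proj(S,w(125,130,88))),f(proj(S,w(-120,130,90))))
E
```

```text
Traceback (most recent call last):
  File "h.py", line 16, in <module>
    M=np.array([[np.cos(YAW),np.sin(YAW)],[-np.sin(YAW),np.cos(YAW)]])
                        ^^^
NameError: name 'YAW' is not defined
```

```bash
sed -i 's/^O=.*/&;YAW=np.radians(-25.1)/' h.py
python3 - <<'E'
from h import *
S=cal("scene")
def w(x,y,z): return np.r_[O+M.T@np.array([x,y])/1000,z/1000]
f=lambda p:np.round((p-[130,120]+.5)*4.5-.5)
for th in(.07,.12,.2,.3,.54):
    c,s=np.cos(th),np.sin(th); print(th,[f(proj(S,w(120-148*c+10*s,y,80+148*s+10*c))) for y in(130,)])
print(f(proj(S,w(125,130,88))),f(proj(S,w(-120,130,90))))
E
```

```text
0.07 [array([542., 318.])]
0.12 [array([541., 311.])]
0.2 [array([538., 302.])]
0.3 [array([534., 291.])]
0.54 [array([519., 272.])]
[403. 464.] [619. 254.]
```

Emit:
move_arm:
  increments: [0, 0, 0, 3, 0, 0, 0, 0, 3, 0, 0, 0, 0, 0, 0]

```text
time_s: 4.3
eef_pos: [0.5763, -0.1904, 0.0914]
eef_rot: [-0.0, 0.976, -0.218, -0.0]
force: [0.1, 0.8, 0.4]
width: 0.0005
grasp_force: 0.0
```

Run:
```python
from h import *
st()
a=manip.grab_frame("scene")[120:240,130:290,::-1]
b=manip.grab_frame("wrist")[:,:,::-1]
cv2.imwrite("pics/s3.png",cv2.resize(a,None,fx=4.5,fy=4.5,interpolation=cv2.INTER_CUBIC))
cv2.imwrite("pics/w3.png",np.hstack([cv2.resize(a,(400,300),interpolation=cv2.INTER_CUBIC),cv2.resize(b,(400,300))]))
```

```text
t 4.3 chest [ 23.1 -49.3  91.4] toolx yaw -25.17 F [0.1 0.8 0.4] w 0.000509658651648408 j [ 0.27  0.66  0.02  1.67 -0.01  0.81 -1.71]
```

View pics/w3.png

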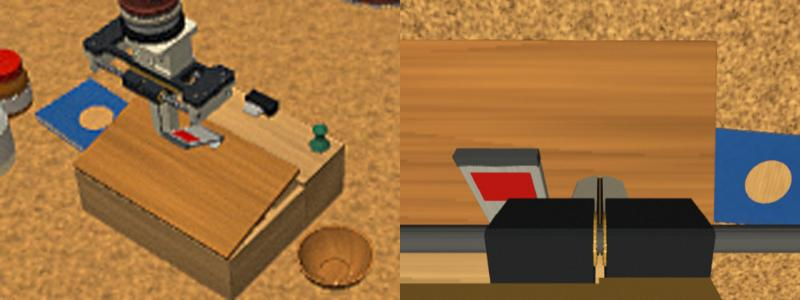

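Emit:
move_arm:
  increments: [0, 0, 0, 3, 0, 0, 0, 0, 3, 0, 0, 0, 0, 0, 0]

```text
time_s: 4.7
eef_pos: [0.5762, -0.1904, 0.0852]
eef_rot: [-0.0, 0.976, -0.218, -0.0]
force: [0.7, 0.1, 0.1]
width: 0.0005
grasp_force: 0.0
```

Run:
```python
from h import *
st()
T,W,S=cal("top"),cal("wrist"),cal("scene")
p=manip.observe()["eef_pos"]; print("tcp px wrist",proj(W,p),"scene",proj(S,p))
a=manip.grab_frame("scene")[130:230,140:270,::-1]
b=manip.grab_frame("top")[130:260,230:370,::-1]
b=cv2.resize(b,None,fx=3,fy=3,interpolation=cv2.INTER_CUBIC); a=cv2.resize(a,None,fx=3,fy=3,interpolation=cv2.INTER_CUBIC)
c=np.zeros((390,810,3),np.uint8); c[:300,:390]=a; c[:,390:]=b
cv2.imwrite("pics/m4.png",c[:,:800])
```

```text
t 4.7 chest [ 22.9 -49.3  85.2] toolx yaw -25.17 F [0.7 0.1 0.1] w 0.0005312724146531657 j [ 0.27  0.67  0.02  1.68 -0.01  0.8  -1.71]
tcp px wrist [254.90138644 225.77170999] scene [196.95551391 178.81430496]
```

View pics/m4.png

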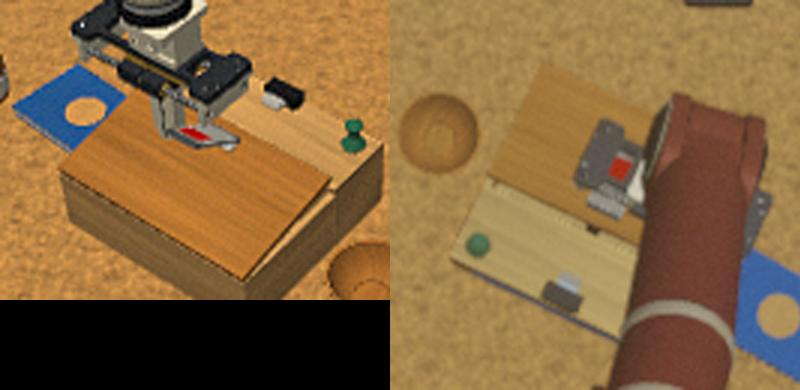

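Run:
```python
from h import *
T,S=cal("top"),cal("scene")
P,e=tri(T,(264.2,189.2),S,(250.2,189.5)); print(ch(P),e)
# old corner reference
for n,a,b in [("pawn top",(390+88,240),(352,125))]:
    P,e=tri(T,((a[0]-390)/3+230,a[1]/3+130),S,(b[0]/3+140,b[1]/3+130)); print(n,ch(P),e)
def w(x,y,z): return np.r_[O+M.T@np.array([x,y])/1000,z/1000]
for q in((-120,130,90),(-82,0,98)):
    a,b=proj(T,w(*q)),proj(S,w(*q)); print(q,"top",(a-[230,130])*3+[390,0],"scene",(b-[140,130])*3)
for th in(0,.07,.15,.2):
    c,s=np.cos(th),np.sin(th); q=w(120-148*c+10*s,130,80+148*s+10*c); print(th,"top",(proj(T,q)-[230,130])*3+[390,0],"scene",(proj(S,q)-[140,130])*3)
```

```text
[-25.5 126.  102.6] 0.009385957843747081
pawn top [-93.6 107.7 117. ] 0.0031550922448847487
(-120, 130, 90) top [447.71295708 256.18852582] scene [381.16861131 137.9568962 ]
(-82, 0, 98) top [571.49961748 275.20069921] scene [266.02881314 103.57726078]
0 top [484.03625198 180.68335293] scene [330.66463628 186.91785938]
0.07 top [484.45484618 178.28181876] scene [330.00625558 180.66185227]
0.15 top [485.29020621 174.78781517] scene [328.73607805 173.9933724 ]
0.2 top [486.00708701 172.20036383] scene [327.65970242 170.10657463]
```

Emit:
move_arm:
  increments: [0, 0, 0, 3, 0, 0, 0, 0, 0, 0]

```text
time_s: 5.0
eef_pos: [0.5764, -0.1905, 0.0825]
eef_rot: [-0.0, 0.976, -0.218, -0.0]
force: [0.4, -0.1, -1.0]
width: 0.0002
grasp_force: 0.0
```

Emit:
move_arm:
  increments: [0, 0, 0, 3, 0, 0, 0, 0, 0, 0]

```text
time_s: 5.2
eef_pos: [0.5763, -0.1904, 0.0794]
eef_rot: [-0.0, 0.976, -0.218, -0.0]
force: [-0.0, -0.4, 0.0]
width: 0.0005
grasp_force: 0.0
```

```bash
cat >> h.py <<'E'
def w(x,y,z): return np.r_[O+M.T@np.array([x,y])/1000,z/1000]
def lidrow(cols=(30,60,90)):
    W=cal("wrist"); im=manip.grab_frame("wrist").astype(float)
    for c in cols:
        g=im[200:383,c]; sat=g[:,0]-g[:,2]; 
        print(c,"G:",[int(v) for v in g[::4,1]])
    for th in(0,.03,.07,.1,.15,.2):
        cc,s=np.cos(th),np.sin(th)
        o=[proj(W,w(120-148*cc+10*s,y,80+148*s+10*cc)) for y in (130,40)]
        print(th,np.round(o).tolist())
E
python3 - <<'E'
from h import *
st();lidrow()
a=manip.grab_frame("scene");b=manip.grab_frame("wrist")
a=cv2.resize(a[135:205,170:270,::-1],None,fx=4,fy=4,interpolation=cv2.INTER_CUBIC)
c=np.zeros((384,800,3),np.uint8);c[:280,:400]=a;c[:300,400:]=cv2.resize(b[:,:,::-1],(400,300));cv2.imwrite("pics/m5.png",c)
E
```

```text
t 5.2 chest [ 23.1 -49.3  79.4] toolx yaw -25.17 F [-0.  -0.4  0. ] w 0.0005313636863773077 j [ 0.27  0.67  0.02  1.68 -0.01  0.78 -1.71]
30 G: [114, 110, 116, 114, 104, 107, 117, 120, 116, 115, 109, 118, 122, 122, 120, 113, 115, 114, 117, 122, 122, 115, 38, 61, 65, 75, 81, 91, 89, 90, 77, 94, 147, 146, 146, 150, 155, 156, 153, 153, 156, 76, 76, 77, 76, 74]
60 G: [113, 108, 114, 113, 103, 107, 116, 119, 117, 116, 112, 120, 120, 121, 121, 114, 115, 116, 120, 121, 121, 116, 36, 61, 61, 77, 81, 90, 91, 91, 79, 97, 148, 149, 148, 152, 153, 154, 155, 154, 156, 74, 76, 77, 75, 74]
90 G: [111, 105, 114, 117, 65, 67, 68, 66, 63, 107, 148, 41, 69, 144, 146, 142, 111, 114, 120, 120, 122, 117, 39, 60, 62, 76, 81, 92, 90, 90, 78, 97, 158, 157, 150, 150, 153, 157, 159, 157, 155, 74, 75, 76, 73, 75]
0 [[-41.0, 311.0], [108.0, 311.0]]
0.03 [[-47.0, 315.0], [104.0, 315.0]]
0.07 [[-56.0, 320.0], [100.0, 320.0]]
0.1 [[-64.0, 324.0], [96.0, 324.0]]
0.15 [[-77.0, 331.0], [90.0, 331.0]]
0.2 [[-91.0, 337.0], [83.0, 337.0]]
```

View pics/m5.png

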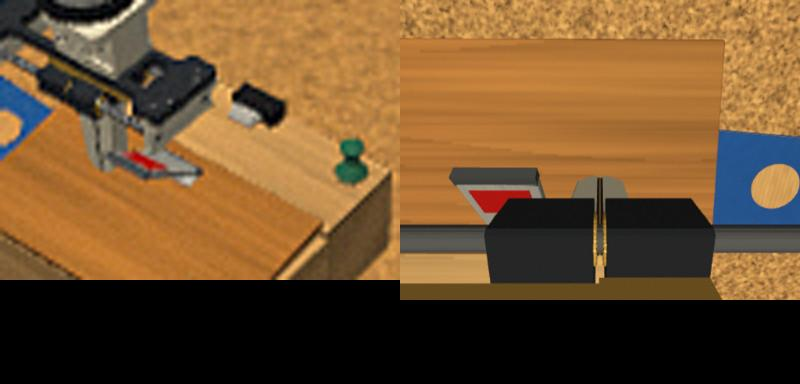

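Emit:
move_arm:
  increments: [0, 0, 0, 3, 0, 0, 0, 0, 0, 0]

```text
time_s: 5.55
eef_pos: [0.5763, -0.1905, 0.0765]
eef_rot: [-0.0, 0.976, -0.218, -0.0]
force: [0.6, 0.2, 0.2]
width: 0.0006
grasp_force: 0.0
```

Run:
```python
from h import *
st()
W=cal("wrist");p=manip.observe()["eef_pos"]
for d in(0,.01,.02,.04): print(d,proj(W,p+[0,0,d]))
o=-W[0].T@W[1]; print("cam",ch(o),"axis",W[0][2])
im=manip.grab_frame("wrist")
print("col255 G",[ (r,int(im[r,258,1])) for r in range(205,262,3)])
```

```text
t 5.55 chest [ 23.1 -49.3  76.5] toolx yaw -25.18 F [0.6 0.2 0.2] w 0.0005716830514810488 j [ 0.27  0.68  0.02  1.69 -0.01  0.78 -1.71]
0 [254.9111644  225.77235656]
0.01 [254.88610683 232.13374635]
0.02 [254.85839411 239.16920183]
0.04 [254.79311508 255.74165437]
cam [ 95.9 -49.6 265.4] axis [-0.23715639  0.11113581 -0.96509361]
col255 G [(205, 101), (208, 107), (211, 111), (214, 118), (217, 118), (220, 117), (223, 117), (226, 111), (229, 27), (232, 21), (235, 22), (238, 18), (241, 16), (244, 14), (247, 14), (250, 10), (253, 13), (256, 14), (259, 14)]
```

Run:
```python
from h import *
W=cal("wrist")
im=manip.grab_frame("wrist").astype(int)
# lid back-right corner and right edge
def edge(row):
    g=im[row]; return [ (c,tuple(g[c])) for c in range(395,425,3)]
for z in(.06,.075,.09,.1): print(z,ch(plane(W,(413,51),z)),ch(plane(W,(405,288),z)))
for x,z in((121,89),(60,93),(0,97),(60,105),(0,120),(0,90)): print((x,z),proj(W,w(x,-130,z)))
for r in(60,120,170,220,270): 
    d=np.abs(np.diff(im[r,385:430],axis=0)).sum(1); print(r,385+int(d.argmax()),d.max())
```

```text
0.06 [ 122.4 -139.1   60. ] [ -28.7 -152.    60. ]
0.075 [ 120.5 -132.5   75. ] [ -19.6 -144.6   75. ]
0.09 [ 118.5 -126.    90. ] [ -10.5 -137.1   90. ]
0.1 [ 117.2 -121.7  100. ] [  -4.5 -132.1  100. ]
(121, 89) [420.9251264   45.82983948]
(60, 93) [409.5538445  170.74637731]
(0, 97) [399.84864538 277.95529826]
(60, 105) [420.41620339 175.77810146]
(0, 120) [419.21150528 301.89875539]
(0, 90) [394.83264278 271.75267924]
60 417 89
120 413 82
170 408 137
220 404 155
270 400 171
```

Emit:
move_arm:
  increments: [0, 0, 0, 3, 0, 0, 0, 0, 0, 0]

```text
time_s: 5.85
eef_pos: [0.5764, -0.1905, 0.0738]
eef_rot: [-0.0, 0.976, -0.218, -0.0]
force: [-1.1, -0.2, 2.1]
width: 0.0009
grasp_force: 0.6
```

```bash
cat >> h.py <<'E'
def redge():
    W=cal("wrist"); im=manip.grab_frame("wrist").astype(int); o=[]
    for r in(170,220,270):
        d=np.abs(np.diff(im[r,385:440],axis=0)).sum(1); o.append(385+int(d.argmax()))
    print("edge cols",o)
    for th in(-.03,0,.035,.07,.1,.15):
        pts=np.array([proj(W,w(120-l*np.cos(th)+10*np.sin(th),-130,80+l*np.sin(th)+10*np.cos(th))) for l in(0,40,80,120,148)])
        print(th,np.round(np.interp((170,220,270),pts[:,1],pts[:,0]),1))
E
python3 -c "
from h import *
st();redge()"
```

```text
t 5.85 chest [ 23.2 -49.3  73.8] toolx yaw -25.18 F [-1.1 -0.2  2.1] w 0.0008897091255127646 j [ 0.27  0.68  0.02  1.69 -0.01  0.77 -1.71]
edge cols [410, 405, 400]
-0.03 [407.9 401.2 394.4]
0 [409.5 403.4 397.3]
0.035 [411.3 406.  400.7]
0.07 [413.2 408.7 404.1]
0.1 [414.9 411.  407.2]
0.15 [417.8 415.  412.3]
```

Emit:
move_arm:
  increments: [0, 0, 0, 3, 0, 0, 0, 0, 0, 0]

```text
time_s: 6.1
eef_pos: [0.5762, -0.1903, 0.072]
eef_rot: [-0.0, 0.976, -0.218, -0.0]
force: [-3.3, 1.2, 8.3]
width: 0.0001
grasp_force: 4.1
```

```bash
python3 -c "
from h import *
st();redge()"
```

```text
t 6.1 chest [ 23.  -49.2  72. ] toolx yaw -25.17 F [-3.3  1.2  8.3] w 0.00013715494178573258 j [ 0.27  0.68  0.02  1.69 -0.01  0.77 -1.71]
edge cols [410, 405, 400]
-0.03 [409.5 402.7 395.9]
0 [411.2 405.  398.9]
0.035 [413.1 407.7 402.3]
0.07 [415.  410.4 405.8]
0.1 [416.7 412.8 408.9]
0.15 [419.6 416.8 414.1]
```

Emit:
move_arm:
  increments: [0, 0, 0, -32, 0, 0, 0, 0, -32, 0, 0, 0, 0, -32, 0, 0, 0, 0, -32, 0, 0, 18, -12, 0, 0, 0, 18, -12, 0, 0, 0, 18, -12, 0, 0, 0, 18, -13, 0, 0, 0, 0, 0, 0, 0]

```text
time_s: 7.05
eef_pos: [0.6644, -0.1747, 0.1974]
eef_rot: [-0.001, 0.976, -0.216, 0.0]
force: [-0.8, 0.1, -0.4]
width: 0.0005
grasp_force: 0.0
```

```bash
python3 -c "
from h import *
st()
a=manip.grab_frame('scene');b=manip.grab_frame('wrist');t=manip.grab_frame('top')
W,T,S=cal('wrist'),cal('top'),cal('scene')
for n,C,im in(('top',T,t),('scene',S,a),('wrist',W,b)):
    m=(im[...,0]>150)&(im[...,1]<60)&(im[...,2]<70)
    k,l,s,c=cv2.connectedComponentsWithStats(m.astype(np.uint8))
    P=proj(C,w(40,0,130)); print(n,'pred',P,[(s[i,4],np.round(c[i],1).tolist(),s[i,:4].tolist()) for i in range(1,k) if np.linalg.norm(c[i]-P)<60])
"
```

```text
t 7.05 chest [ 96.2   2.4 197.4] toolx yaw -25.01 F [-0.8  0.1 -0.4] w 0.0004926713521729331 j [ 0.21  0.68  0.02  1.3  -0.02  1.17 -1.77]
top pred [307.15705124 186.46122364] [(np.int32(25), [304.6, 187.8], [302, 185, 6, 7])]
scene pred [203.79732525 178.2146503 ] [(np.int32(14), [206.1, 175.3], [202, 174, 9, 4])]
wrist pred [253.41762053 257.33665482] []
```

```bash
python3 -c "
from h import *
P,e=tri(cal('top'),(304.6,187.8),cal('scene'),(206.1,175.3)); print(ch(P),e)"
```

```text
[ 31.6   4.8 138.7] 0.0024783995165585833
```

Emit:
move_arm:
  increments: [0, 0, 2, 33, 0, 0, 0, 0, 33, 0, 0, 0, 0, 28, 0, 0, -10, 0, 0, 0, 0, -12, 0, 0, 0, 0, -12, 0, -2, 0, 0, -12, 0, -4, 0, 0, -12, 0, -4, 0, 0, 0, 0, 0, 0]

```text
time_s: 8.1
eef_pos: [0.609, -0.1549, 0.1171]
eef_rot: [0.0, 0.976, -0.218, 0.002]
force: [0.6, -0.2, 1.4]
width: 0.0005
grasp_force: 0.6
```

Emit:
move_arm:
  increments: [0, -10, 0, 0, 0, 0, -10, 0, 0, 0, 0, -10, 0, 0, 0, 0, -10, 0, 0, 0, 0, -10, 0, 0, 0, 0, -10, 0, 0, 0, 0, -10, 0, 0, 0, 0, -10, 0, 0, 0, 0, 0, 0, 0, 0]

```text
time_s: 9.0
eef_pos: [0.5345, -0.1187, 0.1147]
eef_rot: [-0.0, 0.976, -0.218, -0.001]
force: [0.5, 0.2, -0.1]
width: 0.0004
grasp_force: 0.0
```

```bash
cat >> h.py <<'E'
def red():
    im={n:manip.grab_frame(n) for n in("top","scene")}; c={}
    for n,i in im.items():
        C=cal(n); m=((i[...,0]>130)&(i[...,1]<70)&(i[...,2]<75)).astype(np.uint8)
        k,l,s,ce=cv2.connectedComponentsWithStats(m); P=proj(C,w(-20,0,120))
        L=[(int(s[j,4]),ce[j]) for j in range(1,k) if np.linalg.norm(ce[j]-P)<45]; print(n,L)
        if L: c[n]=max(L,key=lambda q:q[0])[1]
    if len(c)==2: P,e=tri(cal("top"),c["top"],cal("scene"),c["scene"]); print("red",ch(P),e)
E
python3 -c "
from h import *
st();red()"
```

```text
t 9.0 chest [-45.2  -2.1 114.7] toolx yaw -25.13 F [ 0.5  0.2 -0.1] w 0.00036166902474502266 j [ 0.17  0.55  0.02  1.82 -0.01  0.77 -1.82]
top []
scene [(22, array([224.40909091, 163.13636364]))]
```

```bash
python3 -c "
from h import *
S=cal('scene')
for a in(.2,.4,.6,.8,1.0,1.2,1.5): print(a,[np.round(proj(S,w(-10-r*np.cos(a),0,103+r*np.sin(a))),1).tolist() for r in (50,60,75)])
a=manip.grab_frame('scene')
cv2.imwrite('pics/s6.png',cv2.resize(a[130:220,170:290,::-1],None,fx=6,fy=6,interpolation=cv2.INTER_CUBIC))"
```

```text
0.2 [[224.1, 165.0], [226.0, 162.9], [228.7, 159.8]]
0.4 [[223.4, 163.3], [225.1, 160.9], [227.7, 157.3]]
0.6 [[222.3, 162.1], [223.8, 159.4], [226.1, 155.4]]
0.8 [[220.9, 161.4], [222.2, 158.6], [224.1, 154.4]]
1.0 [[219.3, 161.3], [220.2, 158.4], [221.6, 154.1]]
1.2 [[217.4, 161.8], [218.0, 159.0], [218.8, 154.7]]
1.5 [[214.4, 163.5], [214.3, 161.0], [214.2, 157.3]]
```

View pics/s6.png

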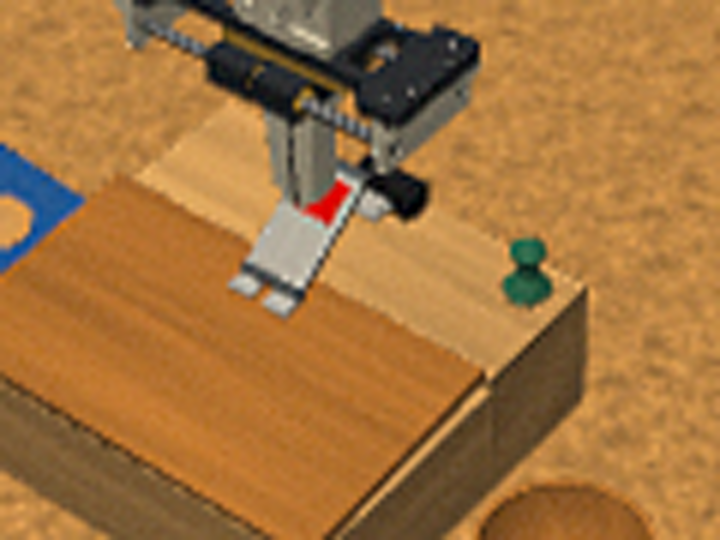

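Emit:
move_arm:
  increments: [0, -8, 1, 3, 0, 0, -7, 1, 4, 0, 0, 0, 0, 5, 0, 0, 0, 0, 5, 0, 0, 0, 0, 4, 0, 0, 0, 0, 0, 0]

```text
time_s: 9.75
eef_pos: [0.5219, -0.1152, 0.0929]
eef_rot: [-0.0, 0.976, -0.218, -0.001]
force: [-0.7, 0.2, -0.1]
width: 0.0002
grasp_force: 0.0
```

```bash
python3 -c "
from h import *
st();red()"
```

```text
t 9.75 chest [-58.1  -4.3  92.9] toolx yaw -25.18 F [-0.7  0.2 -0.1] w 0.00023697380725779966 j [ 0.17  0.57  0.02  1.88 -0.01  0.7  -1.82]
top []
scene [(21, array([226.52380952, 166.        ])), (1, array([221., 166.]))]
```

Emit:
move_arm:
  increments: [0, -1, -4, 0, 0, 0, 0, 0, 3, 0, 0, 0, 0, 3, 0, 0, 0, 0, 0, 0]

```text
time_s: 10.25
eef_pos: [0.5228, -0.1111, 0.0874]
eef_rot: [-0.0, 0.976, -0.218, -0.0]
force: [-0.3, -0.4, -0.2]
width: 0.0005
grasp_force: 0.0
```

Emit:
move_arm:
  increments: [0, 0, 0, 3, 0, 0, 0, 0, 0, 0]

```text
time_s: 10.45
eef_pos: [0.5227, -0.1111, 0.0848]
eef_rot: [-0.0, 0.976, -0.218, -0.0]
force: [-1.7, -0.1, 3.6]
width: 0.0003
grasp_force: 1.3
```

Emit:
move_arm:
  increments: [0, 0, 0, 3, 0, 0, 0, 0, 0, 0]

```text
time_s: 10.65
eef_pos: [0.5226, -0.111, 0.0831]
eef_rot: [-0.0, 0.976, -0.218, -0.0]
force: [-3.7, 1.5, 11.6]
width: 0.0008
grasp_force: 5.5
```

Emit:
move_arm:
  increments: [0, 0, 0, 2, 0, 0, 0, 0, 0, 0]

```text
time_s: 10.85
eef_pos: [0.5225, -0.1109, 0.0821]
eef_rot: [-0.0, 0.976, -0.218, -0.0]
force: [-6.1, 0.9, 18.8]
width: 0.0005
grasp_force: 8.9
```

Emit:
move_arm:
  increments: [0, 0, 0, 2, 0, 0, 0, 0, 0, 0]

```text
time_s: 11.05
eef_pos: [0.523, -0.1111, 0.0798]
eef_rot: [-0.0, 0.976, -0.218, 0.0]
force: [-3.6, 1.1, 15.1]
width: 0.0001
grasp_force: 7.5
```

Emit:
move_arm:
  increments: [0, 0, 0, 2, 0, 0, 0, 0, 0, 0]

```text
time_s: 11.25
eef_pos: [0.5228, -0.111, 0.0778]
eef_rot: [-0.0, 0.976, -0.218, 0.0]
force: [-3.9, 0.9, 15.5]
width: 0.0007
grasp_force: 7.5
```

Emit:
move_arm:
  increments: [0, 0, 0, 2, 0, 0, 0, 0, 0, 0]

```text
time_s: 11.45
eef_pos: [0.5226, -0.111, 0.076]
eef_rot: [-0.0, 0.976, -0.218, -0.0]
force: [-5.4, 2.4, 16.8]
width: 0.0004
grasp_force: 8.5
```

Emit:
move_arm:
  increments: [0, 0, 0, 2, 0, 0, 0, 0, 0, 0]

```text
time_s: 11.65
eef_pos: [0.5224, -0.1108, 0.0742]
eef_rot: [-0.0, 0.976, -0.218, -0.0]
force: [-4.9, 2.1, 19.6]
width: 0.0004
grasp_force: 9.5
```

Emit:
move_arm:
  increments: [0, 0, 0, 2, 0, 0, 0, 0, 0, 0]

```text
time_s: 11.85
eef_pos: [0.5223, -0.1108, 0.0727]
eef_rot: [-0.0, 0.976, -0.218, -0.0]
force: [-7.2, 2.4, 21.4]
width: 0.0006
grasp_force: 10.9
```

Emit:
move_arm:
  increments: [0, 0, 0, 2, 0, 0, 0, 0, 0, 0]

```text
time_s: 12.05
eef_pos: [0.5223, -0.1107, 0.0722]
eef_rot: [-0.0, 0.976, -0.218, -0.0]
force: [-9.7, 3.6, 31.7]
width: 0.0006
grasp_force: 15.8
```

Emit:
move_arm:
  increments: [0, 0, 0, 1, 0, 0, 0, 0, 0, 0]

```text
time_s: 12.25
eef_pos: [0.5223, -0.1108, 0.072]
eef_rot: [-0.0, 0.976, -0.218, -0.0]
force: [-11.1, 3.7, 35.5]
width: 0.0005
grasp_force: 18.3
```

Emit:
move_arm:
  increments: [0, 0, 0, -3, 0, 0, 0, 0, -2, 0, 0, 0, 0, 0, 0]

```text
time_s: 12.55
eef_pos: [0.5225, -0.1108, 0.0744]
eef_rot: [-0.0, 0.976, -0.218, -0.0]
force: [-6.6, 1.9, 19.1]
width: 0.0003
grasp_force: 9.8
```

Emit:
move_arm:
  increments: [0, 0, 0, -2, 0, 0, 0, 0, -2, 0, 0, 0, 0, 0, 0]

```text
time_s: 12.85
eef_pos: [0.5233, -0.1115, 0.0758]
eef_rot: [0.0, 0.976, -0.218, 0.0]
force: [0.3, -1.2, 0.2]
width: 0.0007
grasp_force: 0.0
```

Emit:
move_arm:
  increments: [0, 0, 0, -25, 0, 0, 0, 0, -40, 0, 0, 0, 0, -40, 0, 0, 0, 0, -40, 0, 0, -40, 0, 0, 0, 0, -40, 0, 0, 0, 0, -20, 0, 0, 0, 0, 0, 0, 0, 0]

```text
time_s: 13.65
eef_pos: [0.43, -0.0676, 0.2206]
eef_rot: [-0.0, 0.976, -0.217, -0.001]
force: [0.8, -0.6, -0.2]
width: 0.0007
grasp_force: 0.0
```

```bash
python3 -c "
from h import *
st();red()
W=cal('wrist');b=manip.grab_frame('wrist')
m=((b[...,0]>130)&(b[...,1]<70)&(b[...,2]<75)).astype(np.uint8)
k,l,s,c=cv2.connectedComponentsWithStats(m)
print([(s[j].tolist(),c[j].round(1).tolist()) for j in range(1,k) if s[j,4]>50])
for th in(0,.03,.07):
  print(th,'wrist lid front corners',[np.round(proj(W,w(120-148*np.cos(th),y,90+148*np.sin(th))),1).tolist() for y in(130,-130)],
   'red60',np.round(proj(W,w(-70,0,97+148*th+0)),1))
for n in('top','scene'):
  print(n,[np.round(proj(cal(n),w(-10-58,0,z)),1).tolist() for z in(97,107,117)])
g=b.astype(int)
for c in(150,350): print(c,[(r,g[r,c].tolist()) for r in range(90,150,4)])
"
```

```text
t 13.65 chest [-1.615e+02 -1.000e-01  2.206e+02] toolx yaw -25.08 F [ 0.8 -0.6 -0.2] w 0.0006896578181530728 j [ 0.1   0.25  0.01  1.96 -0.    0.92 -1.9 ]
top [(36, array([293.02777778, 215.72222222]))]
scene [(36, array([225.80555556, 168.41666667]))]
red [-61.6   2.1  96.9] 0.0032401057838209917
[([238, 59, 33, 28, 924], [254.0, 72.5])]
0 wrist lid front corners [[105.8, 31.8], [404.2, 31.7]] red60 [255.   81.9]
0.03 wrist lid front corners [[103.6, 30.7], [406.4, 30.6]] red60 [255.   81.6]
0.07 wrist lid front corners [[100.5, 28.9], [409.5, 28.8]] red60 [255.   81.3]
top [[292.3, 217.9], [292.5, 217.6], [292.7, 217.2]]
scene [[226.0, 167.0], [225.9, 164.8], [225.8, 162.6]]
150 [(90, [166, 130, 74]), (94, [169, 131, 75]), (98, [171, 133, 74]), (102, [149, 120, 68]), (106, [33, 72, 48]), (110, [35, 75, 49]), (114, [36, 74, 48]), (118, [32, 68, 43]), (122, [70, 71, 43]), (126, [172, 132, 73]), (130, [183, 141, 78]), (134, [186, 144, 83]), (138, [142, 100, 55]), (142, [164, 116, 62]), (146, [175, 125, 65])]
350 [(90, [200, 162, 94]), (94, [195, 156, 90]), (98, [193, 154, 88]), (102, [179, 140, 81]), (106, [176, 137, 79]), (110, [182, 145, 82]), (114, [186, 148, 83]), (118, [188, 147, 84]), (122, [185, 146, 83]), (126, [198, 156, 90]), (130, [199, 157, 89]), (134, [203, 159, 92]), (138, [141, 105, 58]), (142, [196, 142, 75]), (146, [167, 120, 63])]
```

```bash
python3 -c "
from h import *
print(manip.sign_off())"
```

```text
the job is handed in; nothing more can be done
None
```

The chest is closed and handed in at about 13.7 s. The lid was lowered onto its buffer, then the flap was swung forward and pressed home at up to about 36 N. After I backed off, the flap's red patch measured about 97 mm high, where it should be under the catch. No verdict came back from the hand-in, and I did not measure the lid angle or the other goods again at the end.

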